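Clamp a reagent bottle in the bench vice with its indexing lever

TASK

Clamp the amber bottle upright between the jaws of the bench vice so that its cap can be unscrewed later. Turn the vice's lever clockwise by its knob as far as the stop pin lets it, ease off, lift the lever off its serrations and swing it back without undoing the jaw, let it drop in again, and go on turning until the bottle is held firmly in the vee: a push of about 9 N at the knob, since much more would crack the glass. Leave the lever down in its serrations, let go, and do not touch the bottle or knock the things around.

Things in the scene. Friction and masses are not known exactly. Their poses are not given: they have to be found in the camera images.
- vice: the vice's aluminium bed, 90 x 260 x 12 mm, fixed to the bench, with the grey pinion housing (80 x 80 mm, top 60 mm above the bench) on it. Origin on the bench under the bed; +y of its frame runs along the bed from the bottle's end to the housing, z up. The bed spans y = -150 to 110 mm, the housing y = 25 to 105 mm. Two steel stop pins (8 mm thick, to 110 mm above the bench) stand on the housing 33 mm from the spindle axis and limit the lever.
- axis (a point): point on the vertical spindle axis at the housing's top (60 mm above the bench, vice frame x 0, y 65 mm). The lever turns about this axis; clockwise seen from above closes the jaw.
- knob (a point): centre of the top of the lever's upright black cylindrical knob, 22 mm thick, 50 mm tall; 80 mm from the spindle axis and 151 mm above the bench with the lever down (up to 159 mm lifted). The lever arm (12 mm round bar) leads from below the knob to the hub at 92 mm height. The lever can point from 0.75 rad anticlockwise to 0.75 rad clockwise of the vice's +y direction, where its arm meets a stop pin. It starts between 0.2 rad anticlockwise and 0.15 rad clockwise of +y.
- spindle (a joint): turn of the spindle, rad, growing clockwise seen from above. A rack moves the jaw 10 mm per rad. The spindle's friction (about 0.4 N m, 5 N at the knob) keeps it where it is left, and it turns as easily back as forward: turning the meshed lever back opens the jaw. Once the bottle is pinched the push at the knob climbs steeply with the squeeze, by about 1.2 N for each 10 N of squeeze: some 9 N at 32 N of squeeze. The glass cracks above 75 N of squeeze (about 14 N at the knob).
- swing (a joint): turn of the lever relative to the spindle, rad, 0 at the start, growing clockwise from above. Down in mesh it can only be near a multiple of 0.393 rad (16 serrations), with a play of 0.05 rad either way; lifted it is free, so swinging the lever back makes it negative.
- lift (a joint): lift of the lever, m: 0 down in the serrations, 0.008 at the top. The serrations are 3.7 mm deep and clear above 0.004. A spring and the lever's weight pull it down with about 7 N at the bottom and 11 N at the top. A lever under load sticks in its serrations until eased off. Set down between notches it rides on the tips (lift about 0.004) and drops in when swung up to one notch.
- jaw: the sliding jaw, dark steel with a rubber face, 56 x 22 x 46 mm; origin on the bed under the middle of its face. The face points to the vice's -y (to the bottle); it moves to -y as the spindle turns clockwise.
- stop_jaw: the fixed vee jaw, dark steel, 46 mm tall, set anew each time. Its origin lies on the bed at the place of the axis of a bottle seated in the vee; the vee opens towards the vice's +y.
- bottle: amber glass bottle with a dark cap, 64 mm thick, 126 mm tall, 0.36 kg, standing loose on the bed between the jaws. Origin at the centre of its underside, z along its axis.
- timer: bystander: white timer 66 x 62 x 21 mm behind the vice, origin under its centre
- drop_bottle: bystander: small amber dropper bottle, 35 mm thick, 70 mm tall, in front of the vice, origin under its centre
- drop_bottle2: bystander: small clear bottle with cap, 35 mm thick, 70 mm tall, behind the vice, origin under its centre
There are look-alikes about, which are no part of the job. Leave any blue look-alike of the bottle alone.

How it is judged (in metres and radians):
On the way, in this order (a step that is already met when the one before it is completed fails the run):
1. the lever, down in its serrations, is turned clockwise until the jaw has advanced at least 4 mm (distance of jaw from where it was at the start of the episode above 0.004 m and value of joint lift below 0.002 m), for 0.1 s.
2. the lever is lifted off its serrations and swung back by more than one notch, the jaw staying advanced (value of joint swing below -0.55 rad and value of joint lift above 0.003 m and distance of jaw from where it was at the start of the episode above 0.004 m), for 0.1 s.
3. the lever has dropped into its serrations again (value of joint lift below 0.0015 m), for 0.1 s.
At the end, for the whole second after the job is handed in: the bottle stands upright (within 3 degrees) in the vee (within 5 mm of its seat), at rest, squeezed by jaw and vee with more than 15 N each, the lever swung back and down in its serrations (lift under 1.5 mm) (contact force between each of jaw, stop_jaw and bottle above 15 N and value of joint lift below 0.0015 m and value of joint swing below -0.3 rad and angle between bottle's own z axis and vertical below 0.05 rad and distance between bottle and stop_jaw below 0.005 m and linear speed of bottle below 0.01 m/s); the robot touches nothing.
It fails at once if the bottle is squeezed with more than 75 N (the glass cracks) (contact force between jaw and bottle above 75 N).
It fails at once if the robot touches the bottle (contact force between any of the fingers, the arm and bottle above 1 N).
It fails at once if a bystander is moved more than 20 mm (distance of any of timer, drop_bottle, drop_bottle2 from where it was at the start of the episode above 0.02 m).
It also fails if it takes over 72 s, if anything falls off the work surface, if the arm or the gripper's body presses on something with over 40 N, if the wrist force passes 120 N, or if a joint passes its speed limit or range.

ROBOT

A 7-joint arm with a two-finger parallel gripper is mounted at the origin on a cart in front of the work surface, level with it; the furniture and walls round the work are solid. World frame = base frame: x ahead of the robot, y to its left, z up, the work surface at z = 0. Lengths are in m, angles in degrees, forces in N, time in s.
With the tool pointing down it reaches from about 0.4 to 0.875 m from the base axis. Payload 19.3 kg.
Tool frame: the origin (TCP) lies midway between the tips of the shut fingers; the grasp point (between the pads) lies 19 mm behind it (grip_point_offset is the distance from the TCP to the grasp point, in m); z points along the fingers, y is the line along which they close (so a half turn about z gives the same grasp; the last joint's range is limited). The gripper opens to 85 mm and grips with 20 to 120 N. Pads are 22 mm wide; open, the fingers measure 114 mm over their backs; the gripper's body (76 mm by 85 mm) begins 54 mm behind the grasp point. The pads swing forward as they close: fully open they stand 13 mm farther back than shut.
Start: joints at [-80.34, 29.874, -2.08, 91.645, 1.215, 58.505, -6.463], TCP at [0.148, 0.607, 0.231] pointing down, gripper open.
Joint ranges: [-166.77, 166.77], [-17.47, 122.26], [-85.68, 81.53], [9.62, 139.38], [-72.42, 252.41], [9.2, 110.78], [-144.41, 144.41]. Speed limits (degrees/s): [108.29, 108.29, 136.94, 136.94, 172.46, 172.46, 172.46].

INTERFACE

Orientations are given as [roll, pitch, yaw] about the fixed x, y, z axes, in that order (R = Rz(yaw) Ry(pitch) Rx(roll)).
In Python, from plant import * gives the robot as it stands.
- The arm moves only by the shell command python3 -m handwheel 'ROWS' [OPENING] [FORCE]. ROWS is JSON, a list of rows, each a list of 2 entries, a list of its own where there are three numbers: the shift along the tool's x, y, z in mm, then the turn about the tool's z in rad. A call has exactly 8 rows; each row is the pose to reach, as a shift and turn from the pose commanded when the call began, along the tool's axes at that moment; what a row does not reach only later rows make up. A row lasts 1/8 s, in which the tool goes at most 62.5 mm and 10.7 degrees, less where a joint would pass 70% of its speed; a pose out of reach is approached as far as the arm can. A call with a gripper value outside its range is refused whole. OPENING is the opening, from 0 (shut) to 1 (fully open), set as the call begins (- or left out, the last holds). The fingers move at their own pace and stop on an object; FORCE is the grip in N (left out, the last holds). Time passes only in rows, so rows that repeat a pose let the fingers close, or fill a call up. It gives the time, the measured TCP pose, the force, the opening and the grip force at its end, in the units of the state.
- get_obs(): the state, without advancing time (a new reading comes with each control period).
- get_image(name): name is "scene" or "top" or "wrist"; returns the picture (420x560x3 uint8, blue, green, red); there is no depth.
- camera_info(name): a dict with "fx", "fy", "cx", "cy" (pixels), "extrinsics" (4x4, takes a point from camera to world coordinates). Camera axes: x right, y up, looking along -z (the intrinsics and any distortion apply to the point x, -y, -z); pixel columns grow to the right and rows downward; lengths in m; the calibration is good to about 2 mm. The wrist camera is an equidistant fisheye: a pixel r from the principal point sees the ray r / f radians off the axis. A picture is of the moment at which its call begins: read the wrist's pose just before it. camera_info takes no time and is no camera call; for the wrist camera it gives the pose at the moment of the call.
- sign_off(): hands the job in; it is judged then, once.
The state is a dict: "time": time; "joint_positions": joint angles; "joint_vel": joint speeds; "joint_efforts": joint torques, N m; "position": TCP position; "orientation": TCP orientation; "force": force on the tool from outside, world axes, zero at the start; "wrist_torque": the same for the moment, N m; "finger_gap": finger opening in m; "gripper_force": force on a finger pad.
Only numpy, scipy, OpenCV 4.12 (cv2) and the standard library are available. Lean on these libraries where they do the work, as an engineer would, in place of code of your own. Each camera call takes 0.05 s, during which the arm holds its last target. There are 200 camera calls.

## Working session

There is one attempt and no reset: what is moved stays moved. The work goes in short steps, Python scripts to look and compute and a shell command to move; the robot and the scene stay as the last step left them, time stands still between calls to the robot, and variables do not carry over. Pictures are saved under pics/ and viewed, at most 13 in all, crops included, and the job is handed in when it is done.

```bash
mkdir -p pics; ls
python3 - <<'E'
from plant import *
import cv2, numpy as np
np.set_printoptions(precision=4,suppress=True)
o=get_obs(); print(o)
for n in ["scene","top"]:
    i=get_image(n); cv2.imwrite(f"pics/{n}0.png",i); c=camera_info(n); print(n,c)
E
```

```text
pics
{'time': 0.0, 'joint_positions': array([-80.3403,  29.9084,  -2.0816,  91.6725,   1.2145,  58.5039,
        -6.4646]), 'joint_vel': array([-0.0266,  0.    ,  0.0527,  0.0215,  0.0116,  0.0157, -0.0869]), 'joint_efforts': array([ -0.0018, -92.708 ,   1.9788, -36.9927,   0.0176,   0.0079,
        -0.0001]), 'position': array([0.1478, 0.6069, 0.2307]), 'orientation': array([-179.9374,    0.0042,  166.3159]), 'force': array([ 0.3547, -0.4621,  0.6002]), 'wrist_torque': array([ 0.035 , -0.0089,  0.0374]), 'gripper_force': 0.0, 'finger_gap': 0.08551496072961462}
scene {'fx': 502.3022236574961, 'fy': 502.3022236574961, 'cx': 280.9968816129054, 'cy': 211.12281814760829, 'extrinsics': array([[ 0.7904,  0.4005, -0.4635,  0.1043],
       [-0.6125,  0.5094, -0.6044, -0.3957],
       [-0.0059,  0.7616,  0.648 ,  0.7282],
       [ 0.    ,  0.    ,  0.    ,  1.    ]])}
top {'fx': 453.1557844089807, 'fy': 453.1557844089807, 'cx': 283.15575204642727, 'cy': 210.00224657675412, 'extrinsics': array([[ 0.0243,  0.9775, -0.2097,  0.3435],
       [-0.9997,  0.0226, -0.0107,  0.1708],
       [-0.0058,  0.2099,  0.9777,  0.9619],
       [ 0.    ,  0.    ,  0.    ,  1.    ]])}
```

View pics/scene0.png

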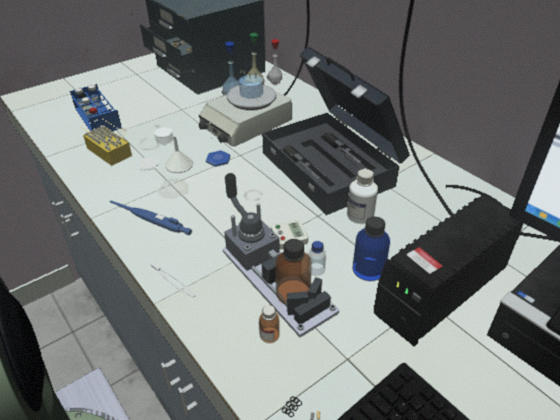

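View pics/top0.png

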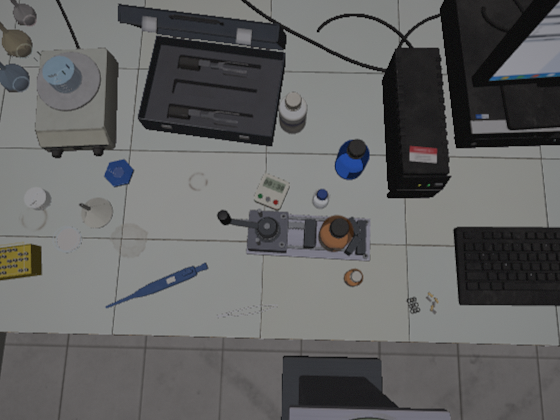

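The scene and top views show the vice with its housing (top ~(268,230)), knob (224,217) and amber bottle (337,235). The look-alikes are the blue bottle (352,160), the white bottle (292,108), and the droppers (354,277) and (321,198). The amber bottle between the jaws on the vice is the right one. Next, one close crop.

Run:
```python
import cv2,numpy as np
a=cv2.imread("pics/top0.png")[180:290,205:385]; b=cv2.imread("pics/scene0.png")[165:335,215:345]
a=cv2.resize(a,None,fx=2.5,fy=2.5,interpolation=cv2.INTER_CUBIC);b=cv2.resize(b,None,fx=2.5,fy=2.5,interpolation=cv2.INTER_CUBIC)
h=np.zeros((425,450+325,3),np.uint8);h[:275,:450]=a;h[:,450:]=b
cv2.imwrite("pics/crop0.png",h)
```

```text
(no output)
```

View pics/crop0.png

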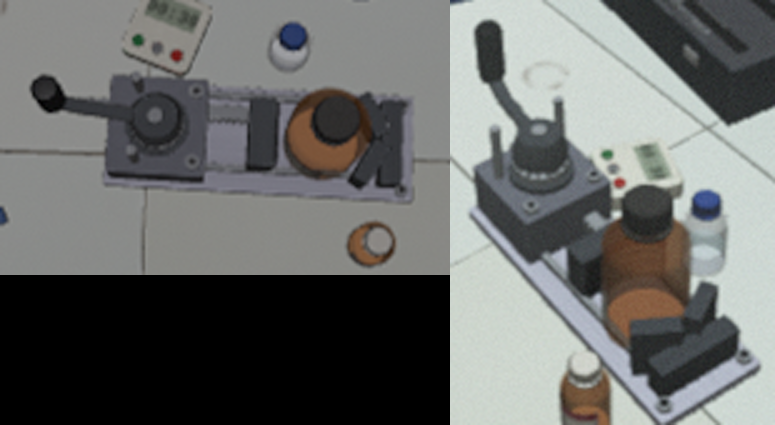

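The crop confirms the vice and bottle, with the vee at the right-hand end. The knob top is at top (222.6,216.8) and scene (230.6,175.8). Bed corners in top are (246.6,254), (369.8,260) and (370.2,219).

```bash
cat > h.py <<'E'
import numpy as np
from plant import *
np.set_printoptions(precision=4,suppress=True)
def ray(n,u,v,c=None):
    c=c or camera_info(n);E=c["extrinsics"]
    d=np.array([(u-c["cx"])/c["fx"],-(v-c["cy"])/c["fy"],-1]); return E[:3,3],E[:3,:3]@d
def onz(n,u,v,z):
    p,d=ray(n,u,v); return p+d*(z-p[2])/d[2]
def tri(a,b):
    P=[ray(*a),ray(*b)]; A=np.zeros((3,3));B=np.zeros(3)
    for p,d in P:
        d=d/np.linalg.norm(d);M=np.eye(3)-np.outer(d,d);A+=M;B+=M@p
    return np.linalg.solve(A,B)
E
python3 - <<'E'
from h import *
print("knob",onz("top",222.6,216.8,.151),onz("scene",230.6,175.8,.151),tri(("top",222.6,216.8),("scene",230.6,175.8)))
c=lambda x,y:(205+x/2.5,180+y/2.5)
s=lambda x,y:(215+(x-450)/2.5,165+y/2.5)
A=onz("top",*c(104,185),.012);B=onz("top",*c(412,200),.012);C=onz("top",*c(413,98),.012)
print("bed",A,B,C,np.linalg.norm(A-B),np.linalg.norm(C-B))
print("bed scene",onz("scene",*s(470,212),.012),onz("scene",*s(662,424),.012),onz("scene",*s(758,368),.012))
H=[onz("top",*c(*p),.06) for p in [(110,76),(209,79),(207,178),(107,176)]]
print("housing",H,np.mean(H,0))
print("hub",tri(("top",*c(155,114)),("scene",*s(540,128))))
yv=A-B;yv/=np.linalg.norm(yv);xv=np.array([yv[1],-yv[0],0]);
print(yv,np.degrees(np.arctan2(yv[1],yv[0])))
M=(B+C)/2
print("axis",M+yv*(.150+.065))
E
```

```text
knob [0.5022 0.2899 0.151 ] [0.5051 0.2862 0.151 ] [0.5045 0.2894 0.1488]
bed [0.4509 0.2557 0.012 ] [ 0.4445 -0.0026  0.012 ] [ 0.5315 -0.0048  0.012 ] 0.25839455283438967 0.08702535720299934
bed scene [0.4506 0.2493 0.012 ] [ 0.4426 -0.0047  0.012 ] [ 0.5266 -0.0099  0.012 ]
housing [array([0.5345, 0.2502, 0.06  ]), array([0.5339, 0.1696, 0.06  ]), array([0.4531, 0.1694, 0.06  ]), array([0.4528, 0.2493, 0.06  ])] [0.4936 0.2096 0.06  ]
hub [0.4967 0.2103 0.1036]
[0.025  0.9997 0.    ] 88.5670591508054
axis [0.4934 0.2112 0.012 ]
```

```bash
python3 -m handwheel '[[[-40,-20,0],0.12],[[-90,-45,0],0.28],[[-140,-75,0],0.45],[[-190,-100,0],0.62],[[-240,-128,0],0.79],[[-290,-155,0],0.95],[[-330,-177,0],1.10],[[-360,-193,0],1.22]]' 1 40
python3 - <<'E'
from h import *
import cv2
o=get_obs();p=o["position"];R=cv2.Rodrigues(np.array([0.,0,0]))[0]
from scipy.spatial.transform import Rotation as Ro
R=Ro.from_euler("xyz",o["orientation"],degrees=True).as_matrix()
print(p,o["orientation"],o["joint_positions"],o["force"])
print("shift mm",R.T@(np.array([.5035,.289,p[2]])-p)*1000, "toolY",R[:,1])
c=camera_info("wrist");print(c); cv2.imwrite("pics/w1.png",get_image("wrist"))
E
```

```text
time: 1.1
position: [0.4533, 0.3328, 0.2312]
orientation: [-180.0, 0.0, 96.1]
force: [0.6, 0.8, 0.7]
finger_gap: 0.0857
gripper_force: 0.0
[0.4533 0.3328 0.2312] [-179.9974    0.0269   96.0794] [-56.077   25.2296  18.8908 102.0879  -9.7583  54.2976 -27.0639] [0.6034 0.794  0.6925]
shift mm [-48.8644  45.3285   0.0209] toolY [ 0.9944  0.1059 -0.    ]
{'fx': 325.19226210127806, 'fy': 325.19226210127806, 'cx': 281.26741872738046, 'cy': 209.8312115635552, 'extrinsics': array([[ 0.9943, -0.1005, -0.0356,  0.4441],
       [ 0.1067,  0.9393,  0.3262,  0.4181],
       [ 0.0007, -0.3282,  0.9446,  0.3739],
       [ 0.    ,  0.    ,  0.    ,  1.    ]])}
```

View pics/w1.png

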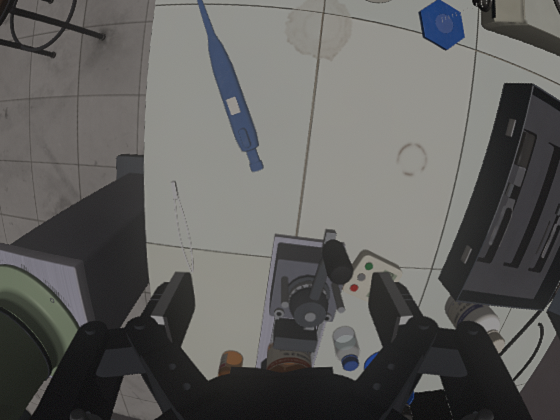

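The wrist view shows the knob as a black cylinder, with its top end near (341,272) and the housing and hub behind it. I'll check that against the estimate.

Run:
```python
from h import *
c=camera_info("wrist");E=c["extrinsics"]
def proj(P):
    q=E[:3,:3].T@(np.array(P)-E[:3,3]); x,y,z=q[0],-q[1],-q[2]; r=np.hypot(x,y);t=np.arctan2(r,z)
    return c["cx"]+c["fx"]*t*x/r, c["cy"]+c["fy"]*t*y/r
def inv(u,v,z):
    a=np.array([u-c["cx"],v-c["cy"]]);t=np.linalg.norm(a)/c["fx"];a/=np.linalg.norm(a)
    d=E[:3,:3]@np.array([np.sin(t)*a[0],-np.sin(t)*a[1],-np.cos(t)]); return E[:3,3]+d*(z-E[2,3])/d[2]
print(proj([.5035,.289,.151]),proj([.5035,.289,.101]),inv(341,272,.151), inv(311,318,.1035))
import cv2
i=cv2.imread("pics/w1.png")[220:340,260:400];cv2.imwrite("pics/w1c.png",cv2.resize(i,None,fx=5,fy=5,interpolation=cv2.INTER_CUBIC))
```

```text
(np.float64(335.0638480671153), np.float64(272.8528743735702)) (np.float64(327.0260041130532), np.float64(245.9590026284777)) [0.5082 0.2901 0.151 ] [0.4998 0.2053 0.1035]
```

View pics/w1c.png

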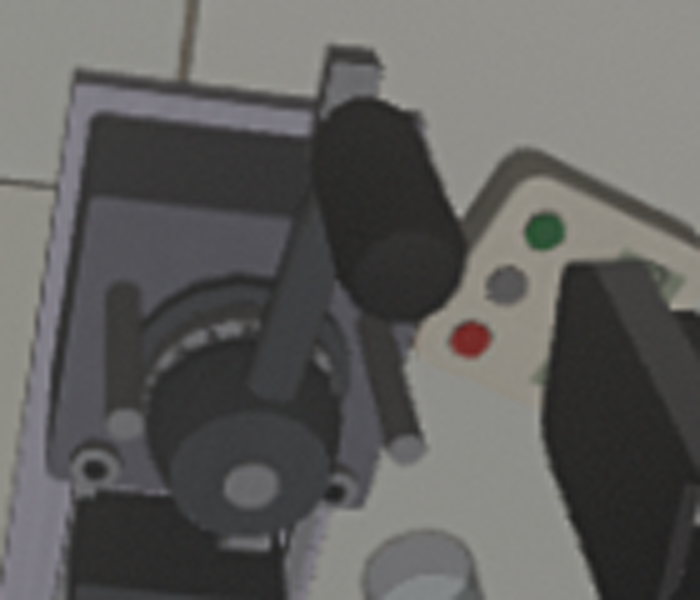

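The crop shows the knob's top centre at (341.6,274), the hub at (310,317), and the stop pins on both sides. The estimates put the knob at (0.506,0.289) and the axis at (0.496,0.209). Moving over it and down.

```bash
python3 -m handwheel '[[[-25,24,0],0.11],[[-49,48,0],0.22],[[-49,48,25],0.22],[[-49,48,55],0.22],[[-49,48,85],0.22],[[-49,48,108],0.22],[[-49,48,117],0.22],[[-49,48,117],0.22]]' 1 40
python3 -m handwheel '[[[0,0,0],0],[[0,0,0],0],[[0,0,0],0],[[0,0,0],0],[[0,0,0],0],[[0,0,0],0],[[0,0,0],0],[[0,0,0],0]]' 0.1 40
python3 - <<'E'
from h import *
import cv2
for n in ["scene","top"]: cv2.imwrite(f"pics/{n}1.png",get_image(n))
a=cv2.imread("pics/top1.png")[150:290,205:385]; b=cv2.imread("pics/scene1.png")[135:335,195:345]
a=cv2.resize(a,None,fx=2,fy=2);b=cv2.resize(b,None,fx=2,fy=2)
h=np.zeros((400,660,3),np.uint8);h[:280,:360]=a;h[:,360:]=b
cv2.imwrite("pics/crop1.png",h)
E
```

```text
time: 2.15
position: [0.505, 0.2912, 0.1142]
orientation: [-180.0, 0.0, 83.8]
force: [0.5, 0.1, 1.0]
finger_gap: 0.0854
gripper_force: 0.0
time: 3.15
position: [0.5053, 0.2915, 0.1144]
orientation: [180.0, -0.0, 83.8]
force: [-0.2, 3.7, 4.7]
finger_gap: 0.0211
gripper_force: 39.3
```

View pics/crop1.png

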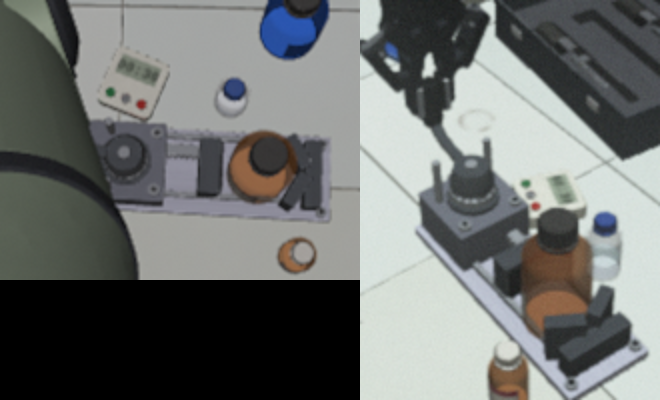

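The knob is held (gap 21 mm, 39 N). Tool x is radial outward and tool y is tangential, clockwise. Turning on an 80 mm arc.

```bash
cat > f.py <<'E'
from h import *
import sys
from scipy.spatial.transform import Rotation as Ro
o=get_obs();R=Ro.from_euler("xyz",o["orientation"],degrees=True).as_matrix()
a=np.array(eval(sys.argv[1])) if len(sys.argv)>1 else np.array([.495,.2095])
d=o["position"][:2]-a
t=np.array([d[1],-d[0]])/np.hypot(*d)
print("lever cw ang",np.arctan2(d[0],d[1]).round(4),"r",np.hypot(*d).round(4),"Ftool",R.T@o["force"],"Ftan",(o["force"][:2]@t).round(2),"tau",o["wrist_torque"],"z",o["position"][2])
E
python3 f.py
python3 -m handwheel '[[[-0.1,2.8,0],0.035],[[-0.2,5.6,0],0.07],[[-0.8,11.2,0],0.14],[[-1.8,16.7,0],0.21],[[-3.1,22.1,0],0.28],[[-3.1,22.1,0],0.28],[[-3.1,22.1,0],0.28],[[-3.1,22.1,0],0.28]]'
python3 f.py
```

```text
lever cw ang 0.1246 r 0.0826 Ftool [ 3.3196  0.3815 -5.0655] Ftan 0.32 tau [ 0.6212 -0.0675  0.0044] z 0.11443157624782363
time: 4.25
position: [0.527, 0.2859, 0.1144]
orientation: [180.0, -0.0, 67.7]
force: [0.0, 3.8, 6.0]
finger_gap: 0.0209
gripper_force: 39.4
lever cw ang 0.3963 r 0.0829 Ftool [ 3.5316 -1.4192 -5.9892] Ftan -1.44 tau [ 0.7734 -0.0255  0.1543] z 0.11435871444594511
```

```bash
python3 -m handwheel '[[[-0.2,5.6,0],0.07],[[-0.8,11.2,0],0.14],[[-1.8,16.7,0],0.21],[[-2.7,20.6,0],0.26],[[-2.7,20.6,0],0.26],[[-2.7,20.6,0],0.26],[[-2.7,20.6,0],0.26],[[-2.7,20.6,0],0.26]]'
python3 f.py
python3 - <<'E'
from h import *
import cv2
for n in ["scene","top"]: cv2.imwrite(f"pics/{n}2.png",get_image(n))
E
```

```text
time: 5.25
position: [0.5452, 0.2755, 0.1144]
orientation: [180.0, -0.0, 52.8]
force: [0.9, 4.0, 4.3]
finger_gap: 0.021
gripper_force: 39.3
lever cw ang 0.65 r 0.0829 Ftool [ 3.7197 -1.6659 -4.3491] Ftan -1.67 tau [ 0.7092 -0.2031  0.1518] z 0.11438792254440064
```

```bash
python3 -m handwheel '[[[0,1.6,0],0.02],[[-0.1,3.2,0],0.04],[[-0.2,4.8,0],0.06],[[-0.2,4.8,0],0.06],[[-0.2,4.8,0],0.06],[[-0.2,4.8,0],0.06],[[-0.2,4.8,0],0.06],[[-0.2,4.8,0],0.06]]'
python3 f.py
python3 -m handwheel '[[[0,0.8,0],0.01],[[0,1.6,0],0.02],[[0,2.4,0],0.03],[[0,2.4,0],0.03],[[0,2.4,0],0.03],[[0,2.4,0],0.03],[[0,2.4,0],0.03],[[0,2.4,0],0.03]]'
python3 f.py
python3 - <<'E'
from h import *
import cv2
cv2.imwrite("pics/scene3.png",get_image("scene"));cv2.imwrite("pics/top3.png",get_image("top"))
i=[cv2.resize(cv2.imread(f"pics/top{k}.png")[200:270,260:380],None,fx=3.2,fy=3.2,interpolation=cv2.INTER_CUBIC) for k in (0,3)]
j=[cv2.resize(cv2.imread(f"pics/scene{k}.png")[215:320,225:345],None,fx=3.2,fy=3.2,interpolation=cv2.INTER_CUBIC) for k in (0,3)]
cv2.imwrite("pics/cmp3.png",np.vstack([np.hstack(i),np.hstack(j)]))
E
```

```text
time: 6.35
position: [0.5489, 0.2725, 0.1144]
orientation: [180.0, -0.0, 49.3]
force: [0.7, 4.5, 5.2]
finger_gap: 0.021
gripper_force: 39.4
lever cw ang 0.7074 r 0.0829 Ftool [ 3.8687 -2.3368 -5.1678] Ftan -2.33 tau [ 0.7069 -0.2503  0.2246] z 0.11438502875955993
time: 7.35
position: [0.5507, 0.271, 0.1144]
orientation: [180.0, -0.0, 47.6]
force: [1.3, 3.9, 4.7]
finger_gap: 0.0209
gripper_force: 39.4
lever cw ang 0.7363 r 0.0829 Ftool [ 3.7762 -1.7032 -4.696 ] Ftan -1.69 tau [ 0.7237 -0.1959  0.1888] z 0.11439694236336821
```

View pics/cmp3.png

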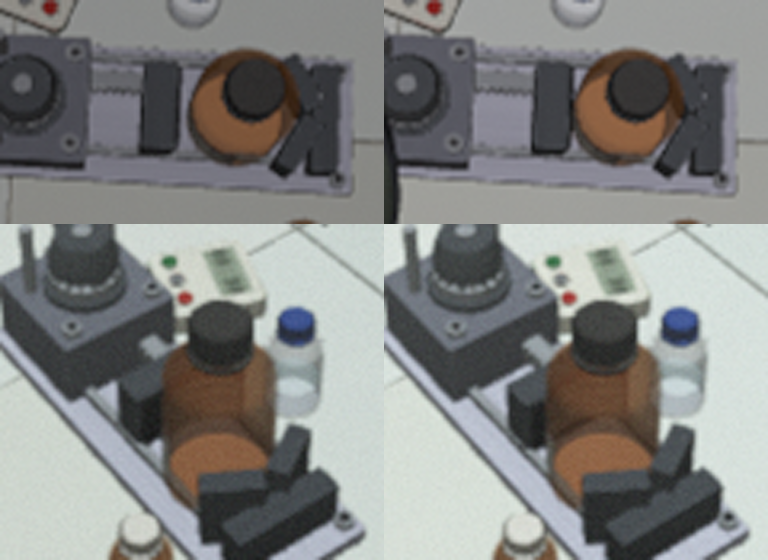

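The jaw moved about 9 enlarged pixels, roughly 5.5 mm, and now nearly touches the bottle, which is still standing. Now ease off and lift.

```bash
python3 -m handwheel '[[[0,-2,0],-0.025],[[-0.1,-4,0],-0.05],[[-0.1,-4,0],-0.05],[[-0.1,-4,-2],-0.05],[[-0.1,-4,-4],-0.05],[[-0.1,-4,-6.5],-0.05],[[-0.1,-4,-6.5],-0.05],[[-0.1,-4,-6.5],-0.05]]'
python3 f.py
```

```text
time: 8.45
position: [0.547, 0.273, 0.1205]
orientation: [-180.0, 0.1, 50.6]
force: [-0.2, -4.3, -8.7]
finger_gap: 0.0212
gripper_force: 39.4
lever cw ang 0.6858 r 0.082 Ftool [-3.4391  2.6027  8.7159] Ftan 2.59 tau [-0.81   -0.162   0.1359] z 0.12046559230221526
```

```bash
python3 -m handwheel '[[[-0.9,-12,0],-0.15],[[-3.6,-23.6,0],-0.3],[[-8,-34.8,0],-0.45],[[-14,-45.2,0],-0.6],[[-18.8,-51.5,0],-0.7],[[-23.4,-56.6,0],-0.785],[[-23.4,-56.6,0],-0.785],[[-23.4,-56.6,0],-0.785]]'
python3 f.py
python3 -m handwheel '[[[0,0,1],0],[[0,0,2],0],[[0,0,3.5],0],[[0,0,5],0],[[0,0,6.5],0],[[0,0,6.5],0],[[0,0,6.5],0],[[0,0,6.5],0]]'
python3 f.py
```

```text
time: 9.45
position: [0.4888, 0.2909, 0.1207]
orientation: [-180.0, 0.0, 95.4]
force: [0.6, -4.7, -9.5]
finger_gap: 0.0211
gripper_force: 39.5
lever cw ang -0.0756 r 0.0816 Ftool [-4.7343  0.1883  9.4727] Ftan 0.27 tau [-0.7711 -0.085  -0.0095] z 0.12071365542047574
time: 10.45
position: [0.4889, 0.2917, 0.1146]
orientation: [180.0, -0.0, 95.6]
force: [-1.2, 0.1, 1.8]
finger_gap: 0.0208
gripper_force: 40.5
lever cw ang -0.0742 r 0.0825 Ftool [ 0.1655 -1.1402 -1.7674] Ftan -1.14 tau [-0.1829  0.2142 -0.1206] z 0.11456758140162811
```

The lever has dropped in (z back to 0.1146, little force). I'll keep turning slowly and read the tangential force while moving.

```bash
python3 -m handwheel '[[[0,1.6,0],0.02],[[-0.1,3.2,0],0.04],[[-0.1,4.8,0],0.06],[[-0.3,6.4,0],0.08],[[-0.4,8,0],0.1],[[-0.6,9.6,0],0.12],[[-0.8,11.2,0],0.14],[[-1,12.8,0],0.16]]'
python3 f.py
python3 -m handwheel '[[[0,0.5,0],0.006],[[0,1,0],0.012],[[0,1.5,0],0.019],[[0,2,0],0.025],[[0,2.5,0],0.031],[[0,3,0],0.038],[[-0.1,3.5,0],0.044],[[-0.1,4,0],0.05]]'
python3 f.py
```

```text
time: 11.45
position: [0.5017, 0.2918, 0.1143]
orientation: [-180.0, -0.0, 86.3]
force: [-3.1, 2.3, 4.1]
finger_gap: 0.0207
gripper_force: 40.9
lever cw ang 0.0808 r 0.0826 Ftool [ 2.1004 -3.2843 -4.0544] Ftan -3.32 tau [0.6043 0.9458 0.0987] z 0.11434806031855446
time: 12.45
position: [0.5057, 0.2915, 0.1144]
orientation: [180.0, -0.0, 83.5]
force: [-3.0, 4.1, 5.8]
finger_gap: 0.0206
gripper_force: 41.0
lever cw ang 0.1295 r 0.0827 Ftool [ 3.7908 -3.4054 -5.8046] Ftan -3.47 tau [0.7415 0.8929 0.1059] z 0.11438533886437494
```

The spindle torque estimate, Ftan·0.08 + tau_z, is about 0.38 N m, which matches plain friction. The target is about 0.72, with cracking at about 1.15. Continuing in small steps.

```bash
echo 'print("SPINDLE T",round(-(o["force"][:2]@t)*.08+o["wrist_torque"][2],3))' >> f.py; 
python3 -m handwheel '[[[0,0.5,0],0.006],[[0,1,0],0.012],[[0,1.5,0],0.019],[[0,2,0],0.025],[[0,2.5,0],0.031],[[0,3,0],0.038],[[-0.1,3.5,0],0.044],[[-0.1,4,0],0.05]]'
python3 f.py
python3 -m handwheel '[[[0,0.4,0],0.005],[[0,0.8,0],0.01],[[0,1.2,0],0.015],[[0,1.6,0],0.02],[[0,2,0],0.025],[[0,2.4,0],0.03],[[0,2.8,0],0.035],[[0,3.2,0],0.04]]'
python3 f.py
```

```text
time: 13.45
position: [0.5097, 0.2909, 0.1144]
orientation: [180.0, -0.0, 80.6]
force: [-4.6, 4.8, 5.2]
finger_gap: 0.0207
gripper_force: 41.0
lever cw ang 0.1785 r 0.0827 Ftool [ 4.0292 -5.3694 -5.2443] Ftan -5.43 tau [0.7319 0.8678 0.1205] z 0.11438291016831373
SPINDLE T 0.555
time: 14.45
position: [0.5128, 0.2903, 0.1144]
orientation: [180.0, -0.0, 78.3]
force: [-3.4, 3.5, 5.3]
finger_gap: 0.0205
gripper_force: 41.0
lever cw ang 0.2174 r 0.0827 Ftool [ 2.6989 -4.0288 -5.2943] Ftan -4.07 tau [0.7712 0.7699 0.1606] z 0.11437280353006249
SPINDLE T 0.486
```

```bash
python3 -m handwheel '[[[0,0.4,0],0.005],[[0,0.8,0],0.01],[[0,1.2,0],0.015],[[0,1.6,0],0.02],[[0,2,0],0.025],[[0,2.4,0],0.03],[[0,2.8,0],0.035],[[0,3.2,0],0.04]]'
python3 f.py
python3 -m handwheel '[[[0,0.4,0],0.005],[[0,0.8,0],0.01],[[0,1.2,0],0.015],[[0,1.6,0],0.02],[[0,2,0],0.025],[[0,2.4,0],0.03],[[0,2.8,0],0.035],[[0,3.2,0],0.04]]'
python3 f.py
python3 - <<'E'
from h import *
import cv2
cv2.imwrite("pics/scene4.png",get_image("scene"));cv2.imwrite("pics/top4.png",get_image("top"))
i=[cv2.resize(cv2.imread(f"pics/top{k}.png")[200:270,260:380],None,fx=3.2,fy=3.2,interpolation=cv2.INTER_CUBIC) for k in (3,4)]
j=[cv2.resize(cv2.imread(f"pics/scene{k}.png")[215:320,225:345],None,fx=3.2,fy=3.2,interpolation=cv2.INTER_CUBIC) for k in (3,4)]
cv2.imwrite("pics/cmp4.png",np.vstack([np.hstack(i),np.hstack(j)]))
E
```

```text
time: 15.45
position: [0.516, 0.2896, 0.1144]
orientation: [180.0, -0.0, 76.1]
force: [-2.5, 4.1, 4.1]
finger_gap: 0.0205
gripper_force: 41.0
lever cw ang 0.2563 r 0.0828 Ftool [ 3.3795 -3.3711 -4.1092] Ftan -3.42 tau [0.7688 0.6417 0.1088] z 0.11436488950253397
SPINDLE T 0.382
time: 16.45
position: [0.519, 0.2888, 0.1143]
orientation: [180.0, -0.0, 73.8]
force: [-2.5, 3.3, 5.0]
finger_gap: 0.0204
gripper_force: 41.0
lever cw ang 0.2946 r 0.0828 Ftool [ 2.4873 -3.3792 -4.9728] Ftan -3.41 tau [0.7043 0.7044 0.074 ] z 0.11432803047737075
SPINDLE T 0.347
```

View pics/cmp4.png

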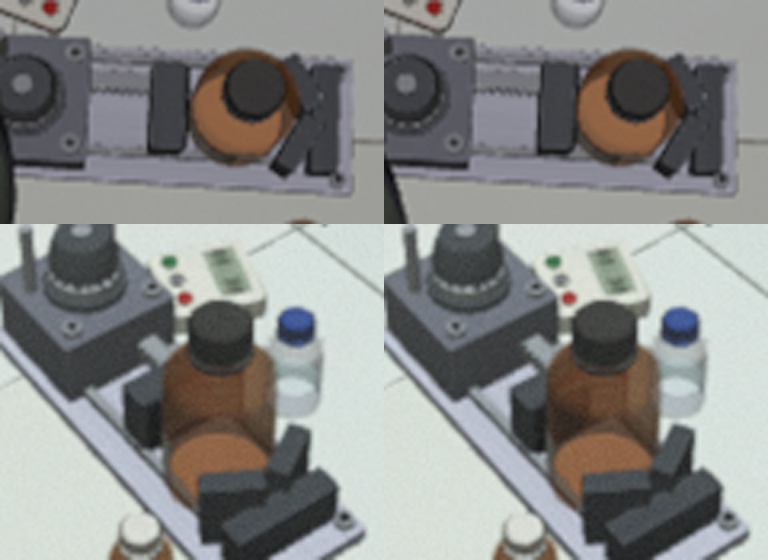

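The jaw has advanced about another 3 mm, and the bottle is just being reached or has barely moved. Torque is still plain friction, so I'll continue.

```bash
for k in 1; do python3 -m handwheel '[[[0,0.4,0],0.005],[[0,0.8,0],0.01],[[0,1.2,0],0.015],[[0,1.6,0],0.02],[[0,2,0],0.025],[[0,2.4,0],0.03],[[0,2.8,0],0.035],[[0,3.2,0],0.04]]' >/dev/null; python3 f.py; done
python3 -m handwheel '[[[0,0.4,0],0.005],[[0,0.8,0],0.01],[[0,1.2,0],0.015],[[0,1.6,0],0.02],[[0,2,0],0.025],[[0,2.4,0],0.03],[[0,2.8,0],0.035],[[0,3.2,0],0.04]]' >/dev/null; python3 f.py
```

```text
lever cw ang 0.3327 r 0.0829 Ftool [ 3.2872 -3.4488 -4.3364] Ftan -3.48 tau [0.711  0.6079 0.0968] z 0.11431004524034581
SPINDLE T 0.375
lever cw ang 0.371 r 0.0829 Ftool [ 1.7536 -2.8837 -6.0795] Ftan -2.9 tau [0.6304 0.5579 0.1631] z 0.11429315874302788
SPINDLE T 0.395
```

```bash
python3 -m handwheel '[[[0,0.4,0],0.005],[[0,0.8,0],0.01],[[0,1.2,0],0.015],[[0,1.6,0],0.02],[[0,2,0],0.025],[[0,2.4,0],0.03],[[0,2.8,0],0.035],[[0,3.2,0],0.04]]' >/dev/null; python3 f.py
```

```text
lever cw ang 0.4093 r 0.083 Ftool [ 1.7148 -2.095  -4.1883] Ftan -2.11 tau [0.4328 0.5716 0.2153] z 0.11424610367895621
SPINDLE T 0.384
```

```bash
python3 -m handwheel '[[[0,0.3,0],0.003],[[0,0.5,0],0.006],[[0,0.8,0],0.01],[[0,1,0],0.013],[[0,1.3,0],0.016],[[0,1.5,0],0.019],[[0,1.8,0],0.022],[[0,2,0],0.025]]' >/dev/null; python3 f.py
```

```text
lever cw ang 0.4335 r 0.0831 Ftool [ 0.5259 -2.5914 -3.5409] Ftan -2.59 tau [0.2757 0.6123 0.1485] z 0.11427157783100567
SPINDLE T 0.356
```

```bash
python3 -m handwheel '[[[0,0.3,0],0.003],[[0,0.5,0],0.006],[[0,0.8,0],0.01],[[0,1,0],0.013],[[0,1.3,0],0.016],[[0,1.5,0],0.019],[[0,1.8,0],0.022],[[0,2,0],0.025]]' >/dev/null; python3 f.py
```

```text
lever cw ang 0.4574 r 0.0831 Ftool [ 0.0635 -2.4567 -2.8165] Ftan -2.46 tau [0.1019 0.7083 0.2632] z 0.11425889944993615
SPINDLE T 0.46
```

```bash
python3 -m handwheel '[[[0,0.3,0],0.003],[[0,0.5,0],0.006],[[0,0.8,0],0.01],[[0,1,0],0.013],[[0,1.3,0],0.016],[[0,1.5,0],0.019],[[0,1.8,0],0.022],[[0,2,0],0.025]]' >/dev/null; python3 f.py
```

```text
lever cw ang 0.4817 r 0.0831 Ftool [-1.4844 -1.53   -2.7827] Ftan -1.52 tau [-0.0502  0.7373  0.186 ] z 0.11427314790990489
SPINDLE T 0.308
```

```bash
python3 -m handwheel '[[[0,0.3,0],0.003],[[0,0.5,0],0.006],[[0,0.8,0],0.01],[[0,1,0],0.013],[[0,1.3,0],0.016],[[0,1.5,0],0.019],[[0,1.8,0],0.022],[[0,2,0],0.025]]' >/dev/null; python3 f.py
```

```text
lever cw ang 0.5052 r 0.0831 Ftool [-1.639  -2.1231 -2.9322] Ftan -2.12 tau [-0.1949  0.8053  0.2676] z 0.11428810159332783
SPINDLE T 0.437
```

```bash
python3 -m handwheel '[[[0,0.3,0],0.003],[[0,0.5,0],0.006],[[0,0.8,0],0.01],[[0,1,0],0.013],[[0,1.3,0],0.016],[[0,1.5,0],0.019],[[0,1.8,0],0.022],[[0,2,0],0.025]]' >/dev/null; python3 f.py
python3 - <<'E'
from h import *
import cv2
cv2.imwrite("pics/top5.png",get_image("top"))
i=[cv2.resize(cv2.imread(f"pics/top{k}.png")[205:265,300:375],None,fx=5,fy=5,interpolation=cv2.INTER_CUBIC) for k in (0,5)]
cv2.imwrite("pics/cmp5.png",np.hstack(i))
E
```

```text
lever cw ang 0.5296 r 0.0832 Ftool [-2.6814 -1.913  -1.4314] Ftan -1.91 tau [-0.3837  0.8511  0.2732] z 0.11428102521502803
SPINDLE T 0.426
```

View pics/cmp5.png

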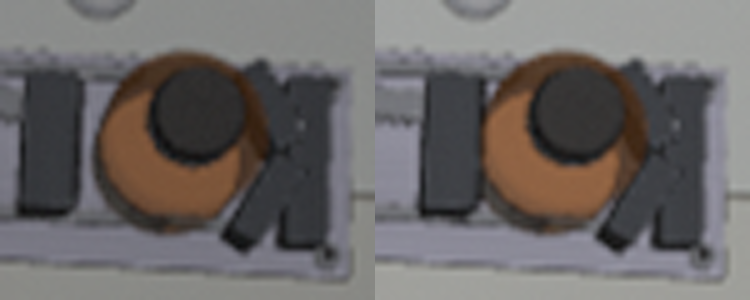

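The jaw has moved about 11 mm in total and is pushing the bottle, which has shifted about 3–4 mm into the vee. Continuing in small steps.

```bash
python3 -m handwheel '[[[0,0.3,0],0.003],[[0,0.5,0],0.006],[[0,0.8,0],0.01],[[0,1,0],0.013],[[0,1.3,0],0.016],[[0,1.5,0],0.019],[[0,1.8,0],0.022],[[0,2,0],0.025]]' >/dev/null; python3 f.py
```

```text
lever cw ang 0.5533 r 0.0832 Ftool [-4.263  -1.5468 -1.3739] Ftan -1.55 tau [-0.5229  0.9292  0.277 ] z 0.11428346294653072
SPINDLE T 0.401
```

```bash
python3 -m handwheel '[[[0,0.3,0],0.003],[[0,0.5,0],0.006],[[0,0.8,0],0.01],[[0,1,0],0.013],[[0,1.3,0],0.016],[[0,1.5,0],0.019],[[0,1.8,0],0.022],[[0,2,0],0.025]]' >/dev/null; python3 f.py
```

```text
lever cw ang 0.5778 r 0.0832 Ftool [-4.9064 -2.4895  0.454 ] Ftan -2.49 tau [-0.6317  1.0123  0.2022] z 0.11428773016729304
SPINDLE T 0.402
```

```bash
python3 -m handwheel '[[[0,0.3,0],0.003],[[0,0.5,0],0.006],[[0,0.8,0],0.01],[[0,1,0],0.013],[[0,1.3,0],0.016],[[0,1.5,0],0.019],[[0,1.8,0],0.022],[[0,2,0],0.025]]' >/dev/null; python3 f.py
```

```text
lever cw ang 0.6017 r 0.0832 Ftool [-3.4257 -1.6396  0.7458] Ftan -1.65 tau [-0.6529  0.9818  0.2817] z 0.11425469562408952
SPINDLE T 0.413
```

```bash
python3 -m handwheel '[[[0,0.3,0],0.003],[[0,0.5,0],0.006],[[-0.1,0.8,0],0.01],[[-0.1,1,0],0.013],[[-0.2,1.3,0],0.016],[[-0.2,1.5,0],0.019],[[-0.3,1.8,0],0.022],[[-0.3,2,0],0.025]]' >/dev/null; python3 f.py
```

```text
lever cw ang 0.6262 r 0.0831 Ftool [-2.8708 -1.5976 -0.2483] Ftan -1.6 tau [-0.3956  0.7797  0.2603] z 0.11436516304272425
SPINDLE T 0.389
```

```bash
python3 -m handwheel '[[[0,0.3,0],0.003],[[0,0.5,0],0.006],[[-0.1,0.8,0],0.01],[[-0.1,1,0],0.013],[[-0.2,1.3,0],0.016],[[-0.2,1.5,0],0.019],[[-0.3,1.8,0],0.022],[[-0.3,2,0],0.025]]' >/dev/null; python3 f.py
```

```text
lever cw ang 0.65 r 0.083 Ftool [-0.073  -2.3444 -2.6376] Ftan -2.34 tau [0.3388 0.3052 0.3085] z 0.1144332455276415
SPINDLE T 0.496
```

```bash
python3 -m handwheel '[[[0,0.3,0],0.003],[[0,0.5,0],0.006],[[-0.1,0.8,0],0.01],[[-0.1,1,0],0.013],[[-0.2,1.3,0],0.016],[[-0.2,1.5,0],0.019],[[-0.3,1.8,0],0.022],[[-0.3,2,0],0.025]]' >/dev/null; python3 f.py
```

```text
lever cw ang 0.6746 r 0.0829 Ftool [ 4.7235 -1.8348 -5.7358] Ftan -1.82 tau [ 0.9325 -0.211   0.288 ] z 0.11451470619611946
SPINDLE T 0.433
```

Close to the stop and still no pinch, so I'll ratchet back another two notches.

```bash
python3 -m handwheel '[[[0,-2,0],-0.025],[[-0.1,-4,0],-0.05],[[-0.1,-4,0],-0.05],[[-0.1,-4,-2],-0.05],[[-0.1,-4,-4],-0.05],[[-0.1,-4,-6.5],-0.05],[[-0.1,-4,-6.5],-0.05],[[-0.1,-4,-6.5],-0.05]]'
python3 f.py
```

```text
time: 31.6
position: [0.543, 0.2759, 0.1205]
orientation: [-180.0, 0.1, 54.0]
force: [1.3, -4.4, -9.0]
finger_gap: 0.0206
gripper_force: 39.6
lever cw ang 0.6254 r 0.0819 Ftool [-2.8114  3.6037  9.0401] Ftan 3.59 tau [-0.6043 -0.4228  0.2099] z 0.12048530094774167
SPINDLE T -0.078
```

```bash
python3 -m handwheel '[[[-0.9,-12,0],-0.15],[[-3.6,-23.6,0],-0.3],[[-8,-34.8,0],-0.45],[[-14,-45.2,0],-0.6],[[-18.8,-51.5,0],-0.7],[[-23.4,-56.6,0],-0.785],[[-23.4,-56.6,0],-0.785],[[-23.4,-56.6,0],-0.785]]'
python3 f.py
```

```text
time: 32.6
position: [0.4839, 0.2903, 0.1207]
orientation: [-180.0, 0.0, 98.9]
force: [2.0, -4.5, -9.2]
finger_gap: 0.0206
gripper_force: 39.5
lever cw ang -0.1366 r 0.0816 Ftool [-4.7295  1.255   9.2496] Ftan 1.34 tau [-0.8486 -0.2484  0.0369] z 0.12069609655236675
SPINDLE T -0.07
```

```bash
python3 -m handwheel '[[[0,-0.8,1],-0.01],[[0,-0.8,2],-0.01],[[0,-0.8,3.5],-0.01],[[0,-0.8,5],-0.01],[[0,-0.8,6.5],-0.01],[[0,-0.8,6.5],-0.01],[[0,-0.8,6.5],-0.01],[[0,-0.8,6.5],-0.01]]'
python3 f.py
python3 -m handwheel '[[[0,0.8,0],0.01],[[0,1.6,0],0.02],[[-0.1,2.4,0],0.03],[[-0.1,3.2,0],0.04],[[-0.1,4,0],0.05],[[-0.1,4.8,0],0.06],[[-0.2,5.6,0],0.07],[[-0.3,6.4,0],0.08]]'
python3 f.py
```

```text
time: 33.6
position: [0.483, 0.291, 0.1146]
orientation: [180.0, -0.0, 99.6]
force: [0.2, -0.1, 1.5]
finger_gap: 0.0209
gripper_force: 40.6
lever cw ang -0.1457 r 0.0823 Ftool [-0.1206  0.1635 -1.5017] Ftan 0.17 tau [-0.0299  0.0159 -0.0311] z 0.11456554253081414
SPINDLE T -0.044
time: 34.6
position: [0.489, 0.2917, 0.1143]
orientation: [-180.0, -0.0, 95.0]
force: [-3.5, 4.2, 6.3]
finger_gap: 0.0209
gripper_force: 41.1
lever cw ang -0.0728 r 0.0824 Ftool [ 4.4684 -3.0818 -6.3437] Ftan -3.14 tau [0.6971 0.847  0.1667] z 0.11433982377315235
SPINDLE T 0.418
```

Meshed and turning again. Continuing in 2 mm steps.

```bash
python3 -m handwheel '[[[0,0.3,0],0.003],[[0,0.5,0],0.006],[[0,0.8,0],0.01],[[0,1,0],0.013],[[0,1.3,0],0.016],[[0,1.5,0],0.019],[[0,1.8,0],0.022],[[0,2,0],0.025]]' >/dev/null; python3 f.py
```

```text
lever cw ang -0.0489 r 0.0825 Ftool [ 4.5606 -2.6831 -6.0256] Ftan -2.74 tau [0.6135 0.7622 0.1401] z 0.11431290288890764
SPINDLE T 0.359
```

```bash
python3 -m handwheel '[[[0,0.3,0],0.003],[[0,0.5,0],0.006],[[0,0.8,0],0.01],[[0,1,0],0.013],[[0,1.3,0],0.016],[[0,1.5,0],0.019],[[0,1.8,0],0.022],[[0,2,0],0.025]]' >/dev/null; python3 f.py
```

```text
lever cw ang -0.0252 r 0.0825 Ftool [ 4.063  -2.953  -6.2357] Ftan -3.0 tau [0.6458 0.8892 0.2289] z 0.11433058375626497
SPINDLE T 0.469
```

```bash
python3 -m handwheel '[[[0,0.3,0],0.003],[[0,0.5,0],0.006],[[0,0.8,0],0.01],[[0,1,0],0.013],[[0,1.3,0],0.016],[[0,1.5,0],0.019],[[0,1.8,0],0.022],[[0,2,0],0.025]]' >/dev/null; python3 f.py
```

```text
lever cw ang -0.0029 r 0.0826 Ftool [ 3.7997 -5.2529 -5.7656] Ftan -5.28 tau [0.6362 1.0362 0.2645] z 0.11427484903154053
SPINDLE T 0.687
```

Torque is climbing, so it's pinching. A very small step to confirm.

```bash
python3 -m handwheel '[[[0,0.1,0],0.001],[[0,0.1,0],0.001],[[0,0.2,0],0.002],[[0,0.2,0],0.003],[[0,0.3,0],0.003],[[0,0.3,0],0.004],[[0,0.4,0],0.005],[[0,0.4,0],0.005]]' >/dev/null; python3 f.py
python3 - <<'E'
from h import *
import cv2
cv2.imwrite("pics/top6.png",get_image("top"));cv2.imwrite("pics/scene6.png",get_image("scene"))
a=cv2.resize(cv2.imread("pics/top6.png")[205:265,300:375],None,fx=5,fy=5,interpolation=cv2.INTER_CUBIC)
b=cv2.resize(cv2.imread("pics/scene6.png")[220:320,225:350],None,fx=3,fy=3,interpolation=cv2.INTER_CUBIC)
cv2.imwrite("pics/cmp6.png",np.hstack([a,b]))
E
python3 f.py
```

```text
lever cw ang 0.0015 r 0.0826 Ftool [ 3.9653 -4.1078 -6.4516] Ftan -4.14 tau [0.6219 1.0987 0.3282] z 0.11427355002302278
SPINDLE T 0.659
lever cw ang 0.0016 r 0.0826 Ftool [ 3.927  -4.4831 -6.0386] Ftan -4.51 tau [0.6407 1.077  0.2746] z 0.1142798039324948
SPINDLE T 0.636
```

View pics/cmp6.png

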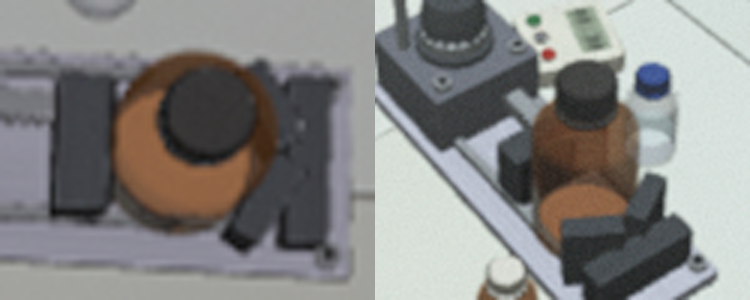

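The bottle sits in the vee with the jaw against it. Torque is about 0.66, just under the target, so one more small step, then ease back within the play and let go.

```bash
python3 -m handwheel '[[[0,0.1,0],0.001],[[0,0.1,0],0.001],[[0,0.2,0],0.002],[[0,0.2,0],0.003],[[0,0.3,0],0.003],[[0,0.3,0],0.004],[[0,0.4,0],0.005],[[0,0.5,0],0.006]]' >/dev/null; python3 f.py;  sleep 0; python3 -c "from plant import *;get_image('top')"; python3 f.py
```

```text
lever cw ang 0.007 r 0.0826 Ftool [ 4.3217 -5.5006 -5.4722] Ftan -5.53 tau [0.6467 1.167  0.3595] z 0.11425108029954947
SPINDLE T 0.802
lever cw ang 0.007 r 0.0826 Ftool [ 3.567  -4.4576 -6.5581] Ftan -4.48 tau [0.6582 1.1793 0.3281] z 0.11425628753539557
SPINDLE T 0.687
```

Torque is about 0.72, so it's firm. Easing back 2.5 mm within the play, opening, then rising.

```bash
python3 -m handwheel '[[[0,-0.8,0],-0.01],[[0,-1.6,0],-0.02],[[0,-2.5,0],-0.03],[[0,-2.5,0],-0.03],[[0,-2.5,0],-0.03],[[0,-2.5,0],-0.03],[[0,-2.5,0],-0.03],[[0,-2.5,0],-0.03]]' >/dev/null; python3 f.py
python3 -m handwheel '[[[0,0,0],0],[[0,0,0],0],[[0,0,0],0],[[0,0,0],0],[[0,0,0],0],[[0,0,0],0],[[0,0,0],0],[[0,0,0],0]]' 1 40
python3 -m handwheel '[[[0,0,-5],0],[[0,0,-20],0],[[0,0,-45],0],[[0,0,-75],0],[[0,0,-105],0],[[0,0,-120],0],[[0,0,-120],0],[[0,0,-120],0]]'
python3 - <<'E'
from h import *
import cv2
cv2.imwrite("pics/scene7.png",get_image("scene"))
b=cv2.resize(cv2.imread("pics/scene7.png")[130:340,190:350],None,fx=2.8,fy=2.8,interpolation=cv2.INTER_CUBIC)
cv2.imwrite("pics/c7.png",b)
E
```

```text
lever cw ang -0.0151 r 0.0825 Ftool [ 3.375  -0.1286 -6.0438] Ftan -0.18 tau [0.751  0.3033 0.0356] z 0.11440365094680027
SPINDLE T 0.05
time: 41.75
position: [0.4937, 0.2917, 0.1143]
orientation: [-180.0, 0.0, 91.8]
force: [-0.5, 0.8, -0.2]
finger_gap: 0.0853
gripper_force: 0.0
time: 42.75
position: [0.4933, 0.2915, 0.2334]
orientation: [-179.9, 0.0, 91.8]
force: [-1.1, -0.0, -0.7]
finger_gap: 0.0855
gripper_force: 0.0
```

View pics/c7.png

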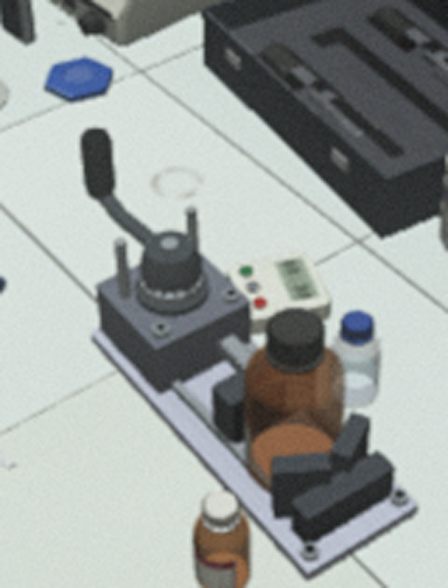

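The lever is down and free. The bottle is upright between the jaw and the vee, and the bystanders are in place. Signing off.

```bash
python3 -c "from plant import *;print(sign_off())"
```

```text
the job is handed in; nothing more can be done
None
```

I handed the job in at about 43 s: the bottle is clamped upright in the vee at about 9 N at the knob (estimated from wrist force and torque), the lever is down in its serrations after two swing-backs (I stopped each stroke just short of feeling the stop pin), and the gripper is clear; the sign-off returned no verdict.

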